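Start the serum spin

TASK

Start the centrifuge with the fingertips alone: push the half-open lid gently down until it is fully closed, then press the raised near end of the black power rocker until it is fully over, then tap the round start key lightly, all the way down, and let it come back up. Keep to that order, do not slam the lid or lift it wider open, leave the square stop key unpressed, and do not disturb the things standing around the machine.

Things in the scene. Friction and masses are not known exactly. Their poses are not given: they have to be found in the camera images.
- centrifuge: White bench centrifuge fixed to the table, 270 wide (y) x 330 deep (x) x 191 high mm with the lid shut. Origin: centre of its underside, on the table; x points from its front (console) to its back (lid hinge), y to its left (seen from the front), z up. It is shifted and turned about z from run to run.
- console (a point): Centre of the face of the sloping control panel over the machine's front 95 mm, at (-118, 0, 147) mm in its frame. The panel rises towards the back at 25 degrees: outward normal (-0.423, 0, 0.906) in the machine's frame; face 125 mm high at the front edge, 169 at the back. On it at mid-depth, left to right: power rocker, flat display, round start key, square stop key.
- lid (a joint): Angle of the lid, rad: 0 fully closed, starts at 0.35 to 0.65, grows as it opens. The hinge line is parallel to the machine's y axis, at x = 153, z = 173 mm in the machine's frame; opening lifts the front edge. A stiff friction hinge: it stays where it is left and needs about 1 to 3 N down at point lid_press to close; at 0 it lies on its rubber seal, which gives 1 mm per 5 N.
- lid_press (a point): Point to push: on the lid's top face, mid-width, 16 mm inside its front edge; moves with the lid, 203 mm from the hinge axis. Shut, it is at (-49, 0, 191) mm in the machine's frame. The lid is a slab 214 x 258 x 18 mm with a small grey lip (80 mm wide) projecting 10 mm at the middle of its front edge and a round window in its middle.
- power_rocker (a joint): Angle of the power rocker, rad: 0 off (as at the start: its end nearest the machine's front edge stands up), 0.40 on, that end pushed fully down parallel to the panel. Stays where it is left; about 2 to 3 N on the raised end moves it.
- power_press (a point): Middle of the rocker's raised face, the point to press, 15 mm from the pivot on the near (front) half. The rocker is black, 44 mm long up and down the slope, 24 mm wide, its pivot 95 mm left of the panel's centre. Off, this point is 10 mm above the panel face, fully pressed 4 mm. Keep the fingertips on the near half: the other half rises as this one goes down.
- start_key (a joint): Travel of the round start key into the panel along its normal, m: 0 up, 0.004 fully down. A spring key, 1 N to start, 3.3 N fully down, returns by itself; its mount then gives 1 mm per 5 N (the rocker's too).
- start_press (a point): Middle of the top of the start key, a round grey key 32 mm in diameter, its top 7 mm above the panel, 38 mm right of the machine's middle.
- stop_key (a joint): Travel of the square stop key, m: 0 up, 0.004 fully down; not to be pressed.
- stop_press (a point): Middle of the top of the stop key, a square grey key 28 x 28 mm, 7 mm above the panel, 96 mm right of the machine's middle (58 mm from the start key, centre to centre).
- tube_rack: Loose black tube rack, 115 x 45 x 50 mm, left of the machine. Origin: centre of its underside.
- tube_a: Capped sample tube standing in the rack, 16 mm across the cap, top about 112 mm above the table. Origin: its lower end.
- tube_b: A second capped tube in the rack, like tube_a.
- dropper_bottle: Small amber dropper bottle, 38 mm across, 99 mm high, right of the machine. Origin: centre of its underside.
- swab_jar: White jar, 64 mm across, 85 mm high, right of the machine. Origin: centre of its underside.
- tape_roll: Roll of paper tape, 64 mm across, 24 mm high, lying in front of the console. Origin: centre of its underside.
- tube_holder: Small clear cup-shaped tube holder, 26 mm across, 45 mm high, standing in front of the console. Origin: centre of its underside.
Mind the look-alikes: they are no part of the job. Leave any blue look-alike of the tube_a alone.

How it is judged:
By the outcome, as a careful person would: the job done as asked, in the order asked, and still so for the second after the job is handed in, with the robot touching nothing.
It also fails if it takes over 48 s, if anything falls off the work surface, if the arm or the gripper's body presses on something with over 40 N, if the wrist force passes 120 N, or if a joint passes its speed limit or range.

ROBOT

A 6-joint arm with a two-finger parallel gripper is mounted at the origin on the work surface. World frame = base frame: x ahead of the robot, y to its left, z up, the work surface at z = 0. Lengths are in m, angles in rad, forces in N, time in s.
With the tool pointing down it reaches from about 0.325 to 0.9 m from the base axis. Payload 3.5 kg.
Tool frame: the origin (TCP) lies midway between the tips of the shut fingers; the grasp point (between the pads) lies grip_point_offset behind it (grip_point_offset is the distance from the TCP to the grasp point, in m); z points along the fingers, y is the line along which they close (so a half turn about z gives the same grasp; the last joint's range is limited). The gripper opens to 85 mm and grips with 20 to 120 N. Pads are 22 mm wide; open, the fingers measure 114 mm over their backs; the gripper's body (76 mm by 85 mm) begins 54 mm behind the grasp point. The pads swing forward as they close: fully open they stand 13 mm farther back than shut.
Start: joints at [-1.325, 0.276, -0.026, 1.268, 0, 1.467], TCP at [0.214, -0.587, 0.231] pointing down, gripper open.
Joint ranges: [-3.12, 3.12], [-0.85, 1.88], [-1.08, 1.24], [-1.95, 2.15], [-1.57, 1.53], [-3.14, 3.14]. Speed limits (rad/s): [2.57, 2.57, 3.14, 3.14, 3.14, 3.14].

INTERFACE

Orientations are given as a unit quaternion [x, y, z, w].
In Python, from workcell import sense, snapshot, job_done, grip_point_offset gives the robot as it stands. The module is installed in compiled form; this text tells all that it offers.
- The arm moves only by the tool send_rows, never from a script. Its arguments are lists of equal length, an entry for each row: "grip": the opening, from -1 (shut) to 1 (fully open); "xyz": the shift along the tool's x, y, z as a fraction of full scale, a list of three; "twist": the turn about the tool's z as a fraction of full scale. A call has 1 to 12 rows; each row shifts and turns the commanded pose from where the row before left it, along the tool's axes as they then stand; what a row does not reach is not made up. Full scale, the value 1, is 0.04 m for a shift and pi rad for a turn. A row lasts 1/8 s, in which the tool goes at most 62.5 mm and 10.7 degrees, less where a joint would pass 70% of its speed; a pose out of reach is approached as far as the arm can. A call with a number of a shift or a turn outside -1 to 1 is refused whole. A call with a gripper value outside its range is refused whole. The fingers move at their own pace and stop on an object; the grip force is fixed at half the most. Time passes only in rows, so rows that do not move let the fingers close. It gives the time, the measured TCP pose, the force, the opening and the grip force at its end, in the units of the state.
- sense(): the state, without advancing time (a new reading comes with each control period).
- snapshot(name): name is "side" or "top"; returns a dict with "frame" (384x512x3 uint8, red, green, blue), "depth" (384x512 float32, m along the optical axis (not along the pixel's ray), 0 where there is no reading), "mtx" (3x3 intrinsics, pixels), "dist" ([k1, k2, p1, p2, k3] as OpenCV has them; the pictures are not rectified), "R" (3x3) and "t" (3): a world point X has camera coordinates R X + t. Camera axes: x right, y down, z forward; pixel columns grow to the right and rows downward; lengths in m; the calibration is good to about 2 mm. A picture is of the moment at which its call begins.
- job_done(): hands the job in; it is judged then, once.
The state is a dict: "clock": time; "joint_positions": joint angles; "joint_velocities": joint speeds; "joint_efforts": joint torques, N m; "eef_pos": TCP position; "eef_rot": TCP orientation; "ft_force": force on the tool from outside, world axes, zero at the start; "ft_torque": the same for the moment, N m; "width": finger opening in m; "grip_force": force on a finger pad.
Only numpy, scipy, OpenCV 4.12 (cv2) and the standard library are available. Lean on these libraries where they do the work, as an engineer would, in place of code of your own. Each camera call takes 0.05 s, during which the arm holds its last target. There are 200 camera calls.

## Working session

There is one attempt and no reset: what is moved stays moved. The work goes in short steps, Python scripts to look and compute and a tool call to move; the robot and the scene stay as the last step left them, time stands still between calls to the robot, and variables do not carry over. Pictures are saved under pics/ and viewed, at most 10 in all, crops included, and the job is handed in when it is done.

Besides the shell and the picture viewer there is one more tool, called after "Call:" by a JSON object that holds its "fn" and its "kwargs". send_rows: Moves the arm, as the interface text tells. Its arguments: {"type":"object","properties":{"grip":{"type":"array"},"xyz":{"type":"array"},"twist":{"type":"array"}},"required":["grip","xyz","twist"]}

```bash
mkdir -p pics
python3 - <<'E'
from workcell import *
import cv2,numpy as np
for n in("side","top"):
    s=snapshot(n); np.savez(n+"0.npz",**s); cv2.imwrite(f"pics/{n}0.png",s["frame"][:,:,::-1])
    print(n,s["mtx"].round(1).tolist(),np.round(s["dist"],3),"cam",(-s["R"].T@s["t"]).round(3),s["R"].round(3).tolist())
print(sense(),grip_point_offset)
E
```

```text
side [[413.1, 0.0, 252.7], [0.0, 413.1, 186.1], [0.0, 0.0, 1.0]] [-0.07  0.    0.    0.    0.  ] cam [0.148 0.577 0.533] [[-0.739, -0.674, 0.024], [-0.33, 0.33, -0.884], [0.588, -0.661, -0.467]]
top [[441.8, 0.0, 255.5], [0.0, 441.8, 188.3], [0.0, 0.0, 1.0]] [-0.132  0.     0.     0.     0.   ] cam [0.472 0.024 1.09 ] [[0.02, -1.0, 0.0], [-0.989, -0.02, -0.149], [0.149, 0.003, -0.989]]
{'clock': 0.1, 'joint_positions': array([-1.32539664e+00,  2.77093909e-01, -2.77494772e-02,  1.26804951e+00,
        2.13526449e-05,  1.46738459e+00]), 'joint_velocities': array([ 2.19313484e-03, -2.40528369e-03,  5.08450521e-03, -3.59232628e-04,
       -1.22333947e-06, -2.10103753e-03]), 'joint_efforts': array([ 1.00989519e-04, -4.46708286e+01,  2.96128517e+01,  8.48386728e-03,
       -8.54933319e-05, -6.33468872e-06]), 'eef_pos': array([ 0.21342533, -0.58665748,  0.2302459 ]), 'eef_rot': array([ 9.84829296e-01,  1.73522791e-01, -6.37099267e-05, -1.04640068e-03]), 'ft_force': array([ 0.14763433, -0.17166252, -0.17840768]), 'ft_torque': array([ 0.0436799 ,  0.05309048, -0.01378145]), 'grip_force': 0.0, 'width': 0.08546461983480745} 0.0187
```

View pics/side0.png

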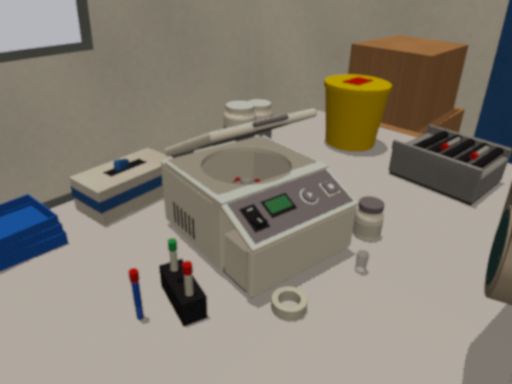

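View pics/top0.png

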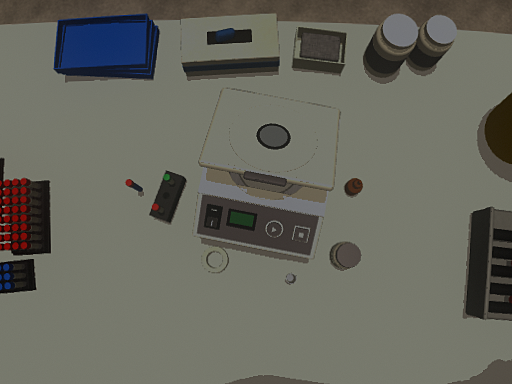

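The top picture shows the rocker at (214,216), display (242,219), round start key (274,229), square stop key (301,234) and the lid's front lip at about (265,180). The side picture shows the lid half open, the rocker at (255,216), start key (309,195) and stop key (330,188). 

Look-alikes:
- The black switch on the back box at top (230,36) could be taken for the rocker. I choose the one on the console.
- The square stop key (301,234) could be taken for the start key at (274,229). I choose the round one.
- The lid edge and lip could be confused with the white rim at (260,195). I choose the lip.

I'll check these choices in a close crop.

```bash
cat > h.py <<'E'
import numpy as np,cv2
def ray(s,uv):
    p=cv2.undistortPoints(np.array([[uv]],float),s["mtx"],s["dist"])[0,0]
    return -s["R"].T@s["t"], s["R"].T@np.array([p[0],p[1],1])
def atz(s,uv,z):
    c,d=ray(s,uv); return c+d*(z-c[2])/d[2]
def atd(s,uv):
    c,d=ray(s,uv); u,v=map(int,np.round(uv)); return c+d*float(np.median(s["depth"][v-1:v+2,u-1:u+2]))
def proj(s,X):
    return cv2.projectPoints(np.array(X,float).reshape(-1,1,3),cv2.Rodrigues(s["R"])[0],s["t"],s["mtx"],s["dist"])[0][:,0]
E
python3 - <<'E'
from h import *
t=np.load("top0.npz");s=np.load("side0.npz")
a=cv2.resize(t["frame"][165:265,190:340],None,fx=5,fy=5,interpolation=cv2.INTER_CUBIC)[:300*2]
a=cv2.resize(t["frame"][170:260,190:340],(750,450),interpolation=cv2.INTER_CUBIC)
cv2.imwrite("pics/crop1.png",cv2.convertScaleAbs(a[:,:,::-1],alpha=1.6))
print("depth pts")
for n,uv in dict(start=(274,229),stop=(301,234),lidfrontL=(203,165),lidFR=(330,183),lidBL=(224,93),lidBR=(337,108),lip=(265,178),lidmid=(266,168)).items(): print(n,atd(t,uv).round(4),atz(t,uv,.1533).round(4))
for n,uv in dict(start=(309,195),stop=(330,188)).items(): print(n,atd(s,uv).round(4),atz(s,uv,.1533).round(4))
E
```

```text
depth pts
start [ 0.5272 -0.0142  0.1526] [ 0.5272 -0.0141  0.1533]
stop [ 0.5176 -0.0714  0.1546] [ 0.5176 -0.0715  0.1533]
lidfrontL [0.6368 0.1259 0.2786] [0.6622 0.1416 0.1533]
lidFR [ 0.6066 -0.1116  0.2839] [ 0.6283 -0.1336  0.1533]
lidBL [0.8097 0.0977 0.1994] [0.8272 0.1015 0.1533]
lidBR [ 0.8515 -0.1797 -0.0009] [ 0.7979 -0.1508  0.1533]
lip [0.6125 0.0093 0.2892] [0.6363 0.0068 0.1533]
lidmid [0.6328 0.0077 0.2818] [0.6583 0.005  0.1533]
start [ 0.5258 -0.0106  0.1528] [ 0.5253 -0.0099  0.1533]
stop [ 0.5136 -0.0653  0.1519] [ 0.5123 -0.0629  0.1533]
```

View pics/crop1.png

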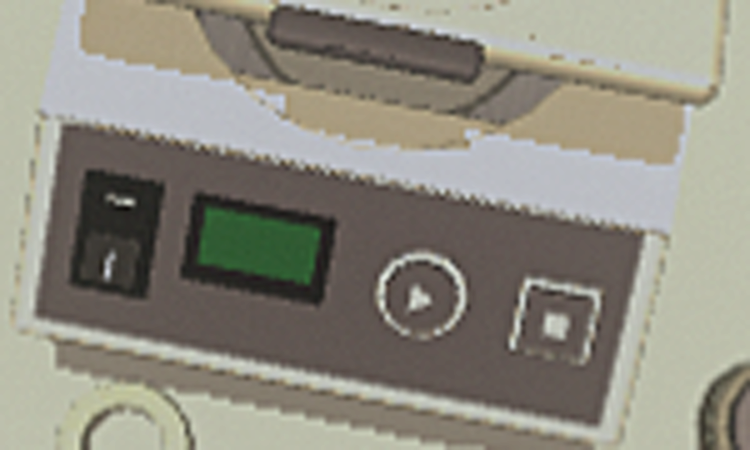

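The crop confirms the choices. The round key with the ▶ mark is centred at (274.0,228.6), the square key with ■ at (300.8,234.0), and the rocker at (213,216.6) with its near half raised. The lid's lip is above them.

```bash
cat > m.py <<'E'
from h import *
t=np.load("top0.npz");s=np.load("side0.npz")
A=atz(t,(274.0,228.6),.1533);B=atz(t,(300.8,234),.1533);C=atz(t,(213,216.6),.1535)
m=np.array([[-.121,-.038],[-.121,-.096],[-.121,.095]]);w=np.array([A,B,C])[:,:2]
wc,mc=w.mean(0),m.mean(0);H=(m-mc).T@(w-wc);yaw=np.arctan2(H[0,1]-H[1,0],H[0,0]+H[1,1])
R=np.array([[np.cos(yaw),-np.sin(yaw)],[np.sin(yaw),np.cos(yaw)]]);o=wc-R@mc
def W(x,y,z): return np.r_[R@[x,y]+o,z]
E
python3 - <<'E'
from m import *
print("yaw",np.degrees(yaw),"o",o,"res mm",((w-(m@R.T+o))*1e3).round(1).tolist())
X=[W(-.121,-.038,.1533),W(-.121,-.096,.1533),W(-.121,.095,.1533),W(-.165,.135,.125),W(-.165,-.135,.125)]
print("side reproj",proj(s,X).round(1).tolist()); print("top",proj(t,X).round(1).tolist())
# lid angle from top depth points, in machine frame
for uv in [(230,160),(266,165),(300,172),(240,110),(310,120),(270,105)]:
    p=atd(t,uv); q=R.T@(p[:2]-o); v=np.array([q[0]-.153,p[2]-.173]); r=np.hypot(*v)
    print(uv,q.round(3),p[2].round(4),"angle",round(float(np.arctan2(v[1],-v[0])-np.arcsin(.018/r)),3))
# depth check across panel vs model
for xm in(-.135,-.118,-.105,-.09,-.08):
    P=W(xm,-.067,.147+(xm+.118)*np.tan(np.radians(25)));d=atd(t,proj(t,P)[0]);print((d-P).round(4))
E
```

```text
yaw -10.029820310733292 o [0.65355064 0.00198935] res mm [[0.2, 0.2], [-0.1, 0.4], [-0.2, -0.7]]
side reproj [[309.3, 193.8], [330.0, 185.7], [254.6, 215.0], [251.3, 248.6], [357.8, 201.3]]
top [[274.1, 228.7], [301.0, 234.0], [212.7, 216.5], [191.9, 233.7], [313.6, 257.9]]
(230, 160) [-0.019  0.071] 0.2787 angle 0.462
(266, 165) [-0.015  0.003] 0.2778 angle 0.467
(300, 172) [-0.016 -0.062] 0.2784 angle 0.468
(240, 110) [0.1   0.078] 0.2192 angle 0.459
(310, 120) [ 0.109 -0.067] 0.2147 angle 0.455
(270, 105) [0.127 0.02 ] 0.2071 angle 0.485
[-0.0001  0.0001  0.0018]
[ 0.     -0.     -0.0005]
[-0.0001  0.0001  0.0011]
[-0.0001  0.0001  0.0007]
[-0.      0.      0.0005]
```

Call:
{"fn": "send_rows", "kwargs": {"grip": [-1,-1,-1,-1,-1,-1,-1,-1,-1,-1,-1,-1], "xyz": [[0,0,-1],[0,0,-1],[0,0,-1],[0,0,0],[0,0,0],[0,0,0],[0,0,0],[0,0,0],[0,0,0],[0,0,0],[0,0,0],[0,0,0]], "twist": [-0.0556,-0.0556,-0.0556,-0.0556,-0.0556,-0.0556,-0.0556,-0.0556,-0.0556,-0.0556,-0.0556,-0.0556]}}

```text
clock: 1.6
eef_pos: [0.2135, -0.587, 0.3505]
eef_rot: [0.339, 0.941, 0.001, -0.0]
ft_force: [0.3, 0.3, 0.3]
width: 0.0001
grip_force: 0.0
```

Call:
{"fn": "send_rows", "kwargs": {"grip": [-1,-1,-1,-1,-1,-1,-1,-1,-1,-1,-1,-1], "xyz": [[0,0,0],[0,0,0],[0,0,0],[-0.488,1,0],[-0.488,1,0],[-0.488,1,0],[-0.488,1,0],[-0.488,1,0],[-0.488,1,0],[-0.488,1,0],[-0.488,1,0],[-0.488,1,0]], "twist": [-0.0556,-0.0556,-0.0541,0,0,0,0,0,0,0,0,0]}}

```text
clock: 3.1
eef_pos: [0.4505, -0.2626, 0.3508]
eef_rot: [0.089, 0.996, 0.0, -0.0]
ft_force: [0.5, -0.7, 0.0]
width: 0.0001
grip_force: 0.0
```

```bash
cat > g.py <<'E'
from m import *
from workcell import sense
from scipy.spatial.transform import Rotation as Ro
def to(*P,S=None):
    S=S or sense(); d=Ro.from_quat(S["eef_rot"]).inv().apply(W(*P)-S["eef_pos"])/.04
    q=R.T@(S["eef_pos"][:2]-o); T=Ro.from_quat(S["eef_rot"]).as_matrix()
    print("t",S["clock"],"mach",q.round(4),S["eef_pos"][2].round(4),"F",S["ft_force"].round(1),"units to go",d.round(3),"yawerr",round(np.degrees(np.arctan2(*(R.T@T[:2,1])[[0,1]])),2))
E
python3 -c "
from g import *
to(-.010,0,.35);print(sense()['joint_positions'])"
```

```text
t 3.1 mach [-0.1539 -0.2959] 0.3508 F [ 0.5 -0.7  0. ] units to go [-3.578  7.406  0.021] yawerr 0.14
[-6.51727433e-01  5.22290551e-02 -4.43807007e-02  1.47495327e+00
  1.16990186e-05 -4.74233622e-01]
```

Call:
{"fn": "send_rows", "kwargs": {"grip": [-1,-1,-1,-1,-1,-1,-1,-1,-1,-1,-1,-1], "xyz": [[-0.484,1,0],[-0.484,1,0],[-0.484,1,0],[-0.484,1,0],[-0.484,1,0],[-0.484,1,0],[-0.484,1,0],[-0.19,0.4,0],[0,0,0.5],[0,0,0.5],[0,0,0.25],[0,0,0]], "twist": [0,0,0,0,0,0,0,0,0,0,0,0]}}

```text
clock: 4.6
eef_pos: [0.6424, 0.0017, 0.3004]
eef_rot: [0.089, 0.996, -0.0, -0.001]
ft_force: [-0.4, 0.8, 0.3]
width: -0.0003
grip_force: 0.0
```

```bash
python3 -c "
from g import *
to(-.010,0,.28)"
```

```text
t 4.6 mach [-0.0109 -0.0023] 0.3004 F [-0.4  0.8  0.3] units to go [-0.024  0.057  0.51 ] yawerr 0.17
```

Call:
{"fn": "send_rows", "kwargs": {"grip": [-1,-1,-1,-1,-1,-1,-1,-1,-1,-1,-1,-1], "xyz": [[0,0.02,0.125],[0,0.02,0.125],[0,0.02,0.125],[0,0,0.125],[0.06,0,0.125],[0.06,0,0.125],[0.06,0,0.125],[0.06,0,0.125],[0.05,0,0.125],[0.05,0,0.125],[0.05,0,0.125],[0.05,0,0.125]], "twist": [0,0,0,0,0,0,0,0,0,0,0,0]}}

```text
clock: 6.1
eef_pos: [0.6261, 0.0075, 0.2409]
eef_rot: [0.089, 0.996, -0.0, -0.0]
ft_force: [-0.5, -0.1, 1.6]
width: -0.0
grip_force: 0.8
```

```bash
python3 -c "
from g import *
to(-.04,0,.191)"
```

```text
t 6.1 mach [-0.028   0.0007] 0.2409 F [-0.5 -0.1  1.6] units to go [ 0.3   -0.018  1.247] yawerr 0.14
```

Call:
{"fn": "send_rows", "kwargs": {"grip": [-1,-1,-1,-1,-1,-1,-1,-1,-1,-1,-1,-1], "xyz": [[0.04,0,0.1],[0.04,0,0.1],[0.04,0,0.1],[0.03,0,0.1],[0.03,0,0.1],[0.03,0,0.1],[0.03,0,0.1],[0.02,0,0.1],[0.02,0,0.1],[0.02,0,0.08],[0,0,0.06],[0,0,0.05]], "twist": [0,0,0,0,0,0,0,0,0,0,0,0]}}

```text
clock: 7.6
eef_pos: [0.6138, 0.0098, 0.1974]
eef_rot: [0.089, 0.996, 0.0, -0.001]
ft_force: [-0.8, 0.7, 1.3]
width: 0.0001
grip_force: 0.7
```

```bash
python3 -c "
from g import *
to(-.04,0,.191)"
```

```text
t 7.6 mach [-0.0405  0.0007] 0.1974 F [-0.8  0.7  1.3] units to go [-0.013 -0.018  0.159] yawerr 0.13
```

Call:
{"fn": "send_rows", "kwargs": {"grip": [-1,-1,-1,-1,-1,-1,-1], "xyz": [[0,0,0.04],[0,0,0.03],[0,0,0.03],[0,0,0.025],[0,0,0.025],[0,0,0.025],[0,0,0]], "twist": [0,0,0,0,0,0,0]}}

```text
clock: 8.48
eef_pos: [0.6145, 0.0096, 0.1906]
eef_rot: [0.089, 0.996, 0.0, -0.0]
ft_force: [-0.3, -0.1, 0.4]
width: -0.0002
grip_force: 0.4
```

Call:
{"fn": "send_rows", "kwargs": {"grip": [-1,-1,-1], "xyz": [[0,0,0.025],[0,0,0.025],[0,0,0]], "twist": [0,0,0]}}

```text
clock: 8.85
eef_pos: [0.6145, 0.0097, 0.1894]
eef_rot: [0.089, 0.996, 0.0, 0.0]
ft_force: [-2.3, 0.7, 5.4]
width: 0.0002
grip_force: 2.4
```

Call:
{"fn": "send_rows", "kwargs": {"grip": [-1,-1], "xyz": [[0,0,0.02],[0,0,0]], "twist": [0,0]}}

```text
clock: 9.1
eef_pos: [0.6145, 0.0097, 0.1889]
eef_rot: [0.089, 0.996, 0.0, 0.0]
ft_force: [-2.7, 0.4, 6.6]
width: -0.0
grip_force: 3.3
```

Call:
{"fn": "send_rows", "kwargs": {"grip": [-1,-1,-1,-1,-1,-1,-1,-1,-1], "xyz": [[0,0,-0.1],[0,0,-0.3],[0,0,-0.5],[0.5,0.46,0],[0.52,0.46,0],[0.52,0.46,0],[0.52,0.46,0],[0.52,0.5,0],[0,0,0]], "twist": [0,0,0,0,0,0,0,0,0]}}

```text
clock: 10.22
eef_pos: [0.5262, 0.1222, 0.223]
eef_rot: [0.087, 0.996, -0.0, -0.001]
ft_force: [0.7, -1.1, 0.6]
width: 0.0001
grip_force: 0.0
```

Run:
```python
from g import *
from workcell import snapshot
to(-.143,.095,.150)
a=snapshot("side");b=snapshot("top")
for n,s_ in(("a",a),("b",b)): np.savez(n+"1.npz",**s_)
for x,y in [(-.03,-.08),(-.03,-.05),(-.03,-.1),(.1,-.09),(.13,-.05)]:
    P=W(x,y,.191)
    print((x,y),"top",atd(b,proj(b,P)[0])[2].round(4),"side",atd(a,proj(a,P)[0])[2].round(4))
cv2.imwrite("pics/side1.png",a["frame"][:,:,::-1])
```

```text
t 10.225 mach [-0.1463  0.0962] 0.223 F [ 0.7 -1.1  0.6] units to go [-0.087 -0.028  1.825] yawerr -0.08
(-0.03, -0.08) top 0.1894 side 0.1895
(-0.03, -0.05) top 0.1906 side 0.2686
(-0.03, -0.1) top 0.1894 side 0.1899
(0.1, -0.09) top 0.1903 side 0.3169
(0.13, -0.05) top 0.1894 side 0.3188
```

View pics/side1.png

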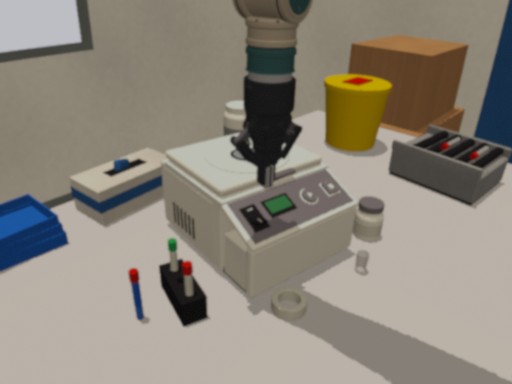

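The side picture shows the lid flat and shut at (245,160), with the shut fingertips at (265,180) above the rocker at (255,216). The surroundings are unmoved. Next I'll descend on the rocker.

Call:
{"fn": "send_rows", "kwargs": {"grip": [-1,-1,-1,-1,-1,-1,-1], "xyz": [[-0.08,-0.03,0.5],[0,0,0.5],[0,0,0.4],[0,0,0.2],[0,0,0.05],[0,0,0.05],[0,0,0]], "twist": [0,0,0,0,0,0,0]}}

```text
clock: 11.2
eef_pos: [0.5328, 0.1183, 0.1564]
eef_rot: [0.089, 0.996, 0.0, 0.0]
ft_force: [0.5, -0.2, -0.1]
width: 0.0
grip_force: 0.0
```

```bash
python3 -c "
from g import *
to(-.143,.095,.145)"
```

```text
t 11.2 mach [-0.1392  0.0935] 0.1564 F [ 0.5 -0.2 -0.1] units to go [0.095 0.038 0.285] yawerr 0.13
```

Call:
{"fn": "send_rows", "kwargs": {"grip": [-1,-1,-1,-1,-1], "xyz": [[0.1,0.03,0],[0,0,0.06],[0,0,0.06],[0,0,0.06],[0,0,0]], "twist": [0,0,0,0,0]}}

```text
clock: 11.82
eef_pos: [0.5285, 0.1202, 0.1486]
eef_rot: [0.089, 0.996, 0.0, -0.0]
ft_force: [-0.7, 0.8, 1.5]
width: 0.0002
grip_force: 0.4
```

```bash
python3 -c "
from g import *
to(-.143,.095,.145)"
```

```text
t 11.825 mach [-0.1437  0.0946] 0.1486 F [-0.7  0.8  1.5] units to go [-0.018  0.01   0.09 ] yawerr 0.14
```

Contact has begun. I'll press on in 1 mm steps.

Call:
{"fn": "send_rows", "kwargs": {"grip": [-1,-1,-1,-1,-1,-1], "xyz": [[0,0,0.03],[0,0,0.03],[0,0,0.03],[0,0,0.025],[0,0,0.02],[0,0,0]], "twist": [0,0,0,0,0,0]}}

```text
clock: 12.58
eef_pos: [0.5289, 0.1201, 0.1434]
eef_rot: [0.089, 0.996, 0.0, 0.0]
ft_force: [0.2, 0.1, 2.3]
width: 0.0002
grip_force: 0.7
```

Call:
{"fn": "send_rows", "kwargs": {"grip": [-1,-1,-1], "xyz": [[0,0,0.025],[0,0,0.025],[0,0,0]], "twist": [0,0,0]}}

```text
clock: 12.95
eef_pos: [0.5294, 0.1201, 0.1423]
eef_rot: [0.089, 0.996, -0.0, 0.001]
ft_force: [-0.7, -1.0, 6.0]
width: -0.0002
grip_force: 2.9
```

Call:
{"fn": "send_rows", "kwargs": {"grip": [-1,-1], "xyz": [[0,0,0.03],[0,0,0]], "twist": [0,0]}}

```text
clock: 13.2
eef_pos: [0.5296, 0.1201, 0.1417]
eef_rot: [0.089, 0.996, -0.0, 0.001]
ft_force: [-0.9, -1.3, 8.2]
width: 0.0
grip_force: 4.2
```

Call:
{"fn": "send_rows", "kwargs": {"grip": [-1,-1,-1,-1,-1,-1,-1,-1,-1,-1], "xyz": [[0,0,-0.1],[0,0,-0.4],[0,0,-0.9],[-0.06,-0.8,0],[-0.06,-0.8,0],[-0.06,-0.8,0],[-0.06,-0.7,0],[0,-0.2,0],[0,0,0],[0,0,0]], "twist": [0,0,0,0,0,0,0,0,0,0]}}

```text
clock: 14.45
eef_pos: [0.5148, -0.0108, 0.1962]
eef_rot: [0.088, 0.996, 0.0, -0.0]
ft_force: [-0.2, 1.1, 0.1]
width: -0.0001
grip_force: 0.0
```

Run:
```python
from g import *
from workcell import snapshot
to(-.132,-.038,.1533)
a=snapshot("side");b=snapshot("top")
c=cv2.resize(a["frame"][150:250,215:365],(600,400),interpolation=cv2.INTER_CUBIC)
cv2.imwrite("pics/side2.png",c[:,:,::-1])
```

```text
t 14.45 mach [-0.1344 -0.0367] 0.1962 F [-0.2  1.1  0.1] units to go [-0.061 -0.032  1.072] yawerr 0.09
```

View pics/side2.png

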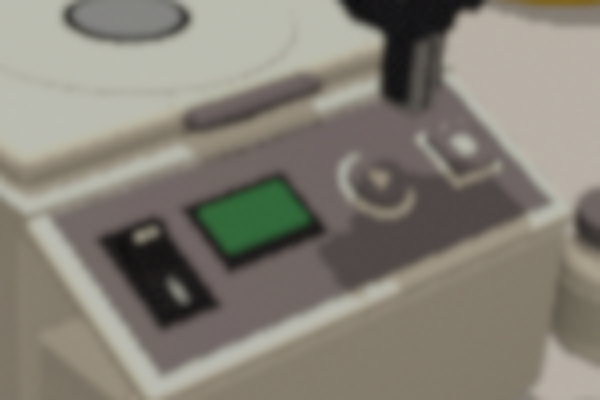

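The crop shows the near end of the rocker down at (180,290), the lid lip low at (255,100), and the fingertips above the start key at (378,185). I'll check the rocker with depth before tapping the key.

Run:
```python
from g import *
from workcell import snapshot
to(-.132,-.038,.1533)
S=[np.load("top0.npz"),snapshot("top"),np.load("side0.npz"),snapshot("side")]
for x,z in((-.135,.147),(-.130,.147),(-.107,.160),(-.102,.160)):
    print(x,[atd(q,proj(q,W(x,.095,z))[0])[2].round(4) for q in S])
for x,y in [(-.03,.08),(-.03,0),(-.04,.1),(.1,.08)]:
    P=W(x,y,.191); print((x,y),"top",atd(S[1],proj(S[1],P)[0])[2].round(4),"side",atd(S[3],proj(S[3],P)[0])[2].round(4))
```

```text
t 14.55 mach [-0.1344 -0.0367] 0.1961 F [-0.4 -0.5 -0.6] units to go [-0.061 -0.033  1.071] yawerr 0.07
-0.135 [np.float64(0.1502), np.float64(0.1444), np.float64(0.1502), np.float64(0.1459)]
-0.13 [np.float64(0.1509), np.float64(0.1464), np.float64(0.1493), np.float64(0.1456)]
-0.107 [np.float64(0.1564), np.float64(0.1661), np.float64(0.1579), np.float64(0.1623)]
-0.102 [np.float64(0.1588), np.float64(0.1572), np.float64(0.1584), np.float64(0.1648)]
(-0.03, 0.08) top 0.1894 side 0.1894
(-0.03, 0) top 0.618 side 0.1902
(-0.04, 0.1) top 0.1892 side 0.1891
(0.1, 0.08) top 0.1901 side 0.1905
```

Call:
{"fn": "send_rows", "kwargs": {"grip": [-1,-1,-1,-1,-1], "xyz": [[-0.06,-0.03,0.4],[0,0,0.4],[0,0,0.17],[0,0,0],[0,0,0]], "twist": [0,0,0,0,0]}}

```text
clock: 15.28
eef_pos: [0.5172, -0.0131, 0.1576]
eef_rot: [0.089, 0.996, -0.0, 0.0]
ft_force: [0.8, 0.1, -0.1]
width: -0.0002
grip_force: 0.0
```

```bash
python3 -c "
from g import *
to(-.132,-.038,.149)"
```

```text
t 15.275 mach [-0.1317 -0.0387] 0.1576 F [ 0.8  0.1 -0.1] units to go [0.009 0.016 0.214] yawerr 0.14
```

Call:
{"fn": "send_rows", "kwargs": {"grip": [-1,-1,-1,-1,-1,-1], "xyz": [[0,0,0.05],[0,0,0.05],[0,0,0.04],[0,0,0.04],[0,0,0.03],[0,0,0]], "twist": [0,0,0,0,0,0]}}

```text
clock: 16.02
eef_pos: [0.5174, -0.0132, 0.1493]
eef_rot: [0.089, 0.996, -0.0, 0.001]
ft_force: [-0.2, 0.6, 2.6]
width: -0.0002
grip_force: 1.1
```

Call:
{"fn": "send_rows", "kwargs": {"grip": [-1,-1,-1], "xyz": [[0,0,0.03],[0,0,0.02],[0,0,0]], "twist": [0,0,0]}}

```text
clock: 16.4
eef_pos: [0.5172, -0.0131, 0.1472]
eef_rot: [0.089, 0.996, 0.0, 0.0]
ft_force: [0.0, 0.1, 4.6]
width: 0.0001
grip_force: 1.5
```

Call:
{"fn": "send_rows", "kwargs": {"grip": [-1,-1], "xyz": [[0,0,0.025],[0,0,0]], "twist": [0,0]}}

```text
clock: 16.65
eef_pos: [0.5175, -0.0132, 0.1465]
eef_rot: [0.089, 0.996, -0.0, 0.001]
ft_force: [-0.8, -0.1, 6.4]
width: -0.0002
grip_force: 2.6
```

Call:
{"fn": "send_rows", "kwargs": {"grip": [-1,-1,-1,-1,-1,-1,-1,-1], "xyz": [[0,0,-0.15],[0,0,-0.5],[0,0,-1],[0,0,-1],[0,0,-1],[0,0,-1],[0,0,0],[0,0,0]], "twist": [0,0,0,0,0,0,0,0]}}

```text
clock: 17.65
eef_pos: [0.5161, -0.0129, 0.3308]
eef_rot: [0.089, 0.996, 0.0, -0.001]
ft_force: [-0.2, -0.0, -0.2]
width: -0.0001
grip_force: 0.0
```

Run:
```python
from g import *
from workcell import snapshot
to(-.132,-.038,.149)
s1=snapshot("side"); cv2.imwrite("pics/side3.png",s1["frame"][:,:,::-1])
for x,y,z in((-.121,-.038,.1533),(-.121,-.096,.1533),(-.135,.095,.147),(-.03,.08,.191),(-.03,-.08,.191)):
    print(x,y,atd(s1,proj(s1,W(x,y,z))[0])[2].round(4), atd(s,proj(s,W(x,y,z))[0])[2].round(4))
```

```text
t 17.65 mach [-0.1327 -0.0386] 0.3308 F [-0.2 -0.  -0.2] units to go [-0.028  0.016  4.545] yawerr 0.13
-0.121 -0.038 0.1539 0.1538
-0.121 -0.096 0.1548 0.1542
-0.135 0.095 0.1457 0.1502
-0.03 0.08 0.1887 0.0902
-0.03 -0.08 0.1898 0.1698
```

View pics/side3.png

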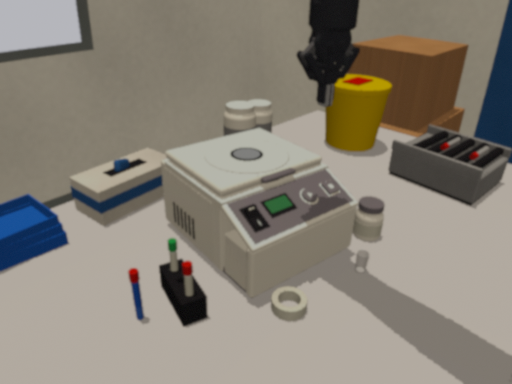

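The picture shows the lid shut at (245,160), the rocker over at (255,216), and the start key at (309,195) back up. The rack, tubes, tape, cup and jar are where they were, and the arm is clear.

```bash
python3 -c "
from workcell import job_done
print(job_done())"
```

```text
the job is handed in; nothing more can be done
None
```

I closed the lid gently, pressed the power rocker fully over, then tapped the start key down and let it come back up. The stop key and the things around the machine were left alone, and I handed the job in at about 18 s; no verdict came back.

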